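Put the ratchet away in the bench drawer

ROBOT

A 6-joint arm with a two-finger parallel gripper is mounted at the origin on the work surface. World frame = base frame: x ahead of the robot, y to its left, z up, the work surface at z = 0. Lengths are in mm, angles in rad, forces in N, time in s.
With the tool pointing down it reaches from about 275 to 750 mm from the base axis. Payload 10.2 kg.
Tool frame: the origin (TCP) lies at the very end of the fingers, on their centre line; the grasp point (between the pads) lies ctrl.grip_depth behind it (ctrl.grip_depth is the distance from the TCP to the grasp point, in mm); z points along the fingers, y is the direction in which the jaws open and shut (so a half turn about z gives the same grasp; the last joint's range is limited). The gripper opens to 85 mm and grips with 20 to 120 N. Pads are 22 mm wide; open, the fingers measure 114 mm over their backs; the gripper's body (76 mm by 85 mm) begins 54 mm behind the grasp point. The pads swing forward as they close: fully open they stand 13 mm farther back than shut.
Start: joints at [-1.371, 0.313, 1.498, -0, 1.331, -0.223], TCP at [215.404, -478.782, 231.294] pointing down, gripper open.
Joint ranges: [-2.94, 2.94], [-0.97, 2.17], [0.19, 2.56], [-1.23, 4.37], [0.02, 3.11], [-2.88, 2.88]. Speed limits (rad/s): [2.39, 2.39, 3.01, 3.14, 3.14, 3.14].

INTERFACE

Orientations are given as a unit quaternion [w, x, y, z].
In Python, from rig import telemetry, eyes, ctrl, nets gives the robot as it stands. The module is installed in compiled form; this text tells all that it offers.
- The arm moves only by the tool drive_tool, never from a script. Its argument "series" is text: rows parted by semicolons, each of 7 numbers parted by spaces: the shift along the tool's x, y, z normalised to -1 to 1, where 1 is 0.12 m, then the turn, a rotation vector about the tool's x, y, z normalised to -1 to 1, where 1 is 0.5 rad, then the opening, from 0 (shut) to 1 (fully open). In form: tx ty tz wx wy wz hand; .... A call has 1 to 20 rows; each row is the pose to reach, as a shift and turn from the pose measured when the call began, along the tool's axes at that moment; what a row does not reach only later rows make up. A row lasts 1/10 s, in which the tool goes at most 50 mm and 8.59 degrees, less where a joint would pass 70% of its speed; a pose out of reach is approached as far as the arm can. A call with a number of a shift or a turn outside -1 to 1 is refused whole. A call with a gripper value outside its range is refused whole. The fingers move at their own pace and stop on an object; "newtons" is the grip in N (left out, the last holds). Time passes only in rows, so rows that repeat a pose let the fingers close. It gives the time, the measured TCP pose, the force and the opening at its end, in the units of the state.
- telemetry.sense(): the state, without advancing time (a new reading comes with each control period).
- eyes.capture(name): name is "side" or "top" or "wrist"; returns a dict with "frame" (480x640x3 uint8, red, green, blue), "fx", "fy", "cx", "cy" (pixels), "view" (4x4, takes a point from world to camera coordinates). Camera axes: x right, y up, looking along -z (the intrinsics and any distortion apply to the point x, -y, -z); pixel columns grow to the right and rows downward; lengths in mm; the calibration is good to about 2 mm. A picture is of the moment at which its call begins. There is no depth.
- ctrl.finish_job(): hands the job in, once; it reports no verdict.
Trained networks look in a picture, given as the dict that the camera call returned (one of the last four; its "shot" number tells which), for a name from the list of things; names that differ only in an ending like _2 or _b are one class to them, and where a whole thing is asked for, a point or a joint stands for the part that bears it (a point fixed in the world has none). Each returns a list of dicts, best first, with "confidence" (0 to 1); they miss things now and then, are a little off and sometimes report something else, mostly with a low value. They report only what shows in the picture. A call takes as long as a camera call. They do not tell look-alikes from the thing itself.
- nets.spot_in(name, picture): "rect" ([left, top, right, bottom] in pixels, round what is visible of it).
The state is a dict: "time_s": time; "joints": joint angles; "dq": joint speeds; "tau": joint torques, N m; "eef_pos": TCP position; "ee_rot": TCP orientation; "force": force on the tool from outside, world axes, zero at the start; "wrist_torque": the same for the moment, N m; "grip_width": opening from 0.0 (shut) to 1.0 (fully open).
Only numpy, scipy, OpenCV 4.12 (cv2) and the standard library are available. Lean on these libraries where they do the work, as an engineer would, in place of code of your own. Each camera call takes 0.05 s, during which the arm holds its last target. There are 200 camera calls.

TASK

Put the ratchet away in the wide bench drawer unit (the one with the bar handle). First stand the clutch drum that blocks that drawer upright on the floor of the shallow drip tray, beside the bearing already there; then pull the drawer well open by its handle, lay the ratchet flat inside it, and push the drawer fully shut. Leave the narrow unit's drawer shut, never tip the drum over, and leave every other part, tool and bottle where it is.

Things in the scene. Friction and masses are not known exactly. Their poses are not given: they have to be found in the camera images.
- toolbox: The wide drawer unit: painted steel box 200 deep (its x) x 190 wide (its y) x 80 mm high, one drawer with a horizontal bar handle. Fixed; stands left or right and is turned a little. Origin: centre of its underside. Its drawer faces its own -x (towards the robot) and slides out along its own -x.
- toolbox_drawer0 (a joint): How far the wide unit's drawer is out, in m: 0 shut, 0.134 fully out. It may start up to 15 mm out. Slides with about 1 N friction and light damping, no latch or spring, stays where it is left. Drawer front 15 mm thick, 184 wide, 53 mm high, its top 68 mm above the bench.
- toolbox_drawer0_handle (a point): Middle of the wide drawer's handle bar, moves with the drawer; axes as the unit. The bar is a horizontal steel rod 11 mm thick and 95 mm long along y, its axis 35 mm in front of the drawer front and 44 mm above the bench, on two 8 mm standoffs 81 mm apart. Can be pinched from above.
- toolbox_drawer0_floor (a point): Centre of the wide drawer's inner floor, 22 mm above the bench, moves with the drawer; axes as the unit. Inside 155 mm long (x), 148 mm wide (y), 6 mm walls standing 36 mm above the floor; the front wall's inner face is 77.5 mm from this point along -x. With the drawer out by d, the front d - 6 mm of the inside is clear of the unit's top slab (underside 46 mm above the drawer floor).
- drum_mid (a point): Clutch drum: bare steel, upright round hub 40 mm across (18 to 60 mm up), a round flange 56 mm across and 14 mm high at the foot and a 32 mm boss on top; 70 mm high, about 0.45 kg (varies). Stands in front of the wide drawer, in its way. Point: its centre, 35 mm up; z axis up along the drum.
- tray: Shallow dark steel drip tray, fixed, in front of the narrow drawer unit: 140 (x) x 220 (y) x 18 mm high, walls and floor 4 mm. Origin: centre of its underside. A bearing ring lies in it, somewhere along its y; the drum must stand flat on the tray's floor on the side left free.
- ratchet_mid (a point): Socket ratchet lying flat, 125 mm long, about 0.28 kg (varies): black grip bar 20 wide x 22 mm high (x = -62.5 to +7.5 mm), thin neck, round steel head 34 mm across, 22 mm high at the +x end (to x = +62.5 mm), a 10 mm square drive standing 8 mm above it. Point: on the grip near the balance point, 11 mm above its underside; x axis along the ratchet to its head.
- bearing: Bearing ring lying flat in the tray: steel, 52 mm outside, 26 mm inside, 16 mm high. Origin: centre of its underside. Leave it in place.
- smallbox: The narrow drawer unit, same finish: 200 deep x 140 wide x 80 mm high, its drawer has a round knob. Fixed. Origin: centre of its underside; faces its own -x. A gear lies on its top.
- smallbox_drawer0 (a joint): How far the narrow unit's drawer is out, in m; 0 shut, as at the start. Leave shut.
- wrench: Flat steel open-end wrench, 130 mm long, lying flat on the bench. Origin under its middle. Leave.
- screwdriver: Screwdriver with a black handle, 160 mm long, lying along x on the bench in the gap between the two units. Leave.
- gear: Dark steel gear blank, 64 mm across, 24 mm high, on top of the narrow unit. Leave.
- lube: Upright plastic bottle, 56 mm across, 150 mm high, at one side. Leave.
- jar: Jar with a steel cap, 70 mm across, 90 mm high, at the other side. Leave.
There are look-alikes about, which are no part of the job. What is shaped like the part that bears drum_mid but blue, green or yellow is not meant.

How it is judged (in metres and radians):
On the way, in this order (a step that is already met when the one before it is completed fails the run):
1. the drum stands upright on the tray's floor, released (x of drum_mid in the frame of tray between -0.045 and 0.045 m and y of drum_mid in the frame of tray between -0.083 and 0.083 m and z of drum_mid in the frame of tray between 0.03 and 0.046 m and angle between drum_mid's own z axis and vertical below 0.12 rad and contact force between the fingers and drum below 0.2 N), for 0.2 s.
2. the wide drawer is pulled out by 90 mm or more (value of joint toolbox_drawer0 above 0.09 m), for 0.1 s.
3. the ratchet lies flat inside the drawer, released, while the drawer is still open (x of ratchet_mid in the frame of toolbox_drawer0_floor between -0.078 and 0.078 m and y of ratchet_mid in the frame of toolbox_drawer0_floor between -0.072 and 0.072 m and z of ratchet_mid in the frame of toolbox_drawer0_floor between 0 and 0.022 m and value of joint toolbox_drawer0 above 0.04 m and contact force between the fingers and ratchet below 0.2 N), for 0.2 s.
At the end, for the whole second after the job is handed in: Wide drawer shut to within 6 mm, the ratchet flat inside (middle under 22 mm above the drawer floor); drum upright (0.12 rad) on the tray floor, its axis 25 mm or more inside the tray edges; narrow drawer shut within 10 mm; both things at rest (value of joint toolbox_drawer0 below 0.006 m and x of ratchet_mid in the frame of toolbox_drawer0_floor between -0.078 and 0.078 m and y of ratchet_mid in the frame of toolbox_drawer0_floor between -0.072 and 0.072 m and z of ratchet_mid in the frame of toolbox_drawer0_floor between 0 and 0.022 m and x of drum_mid in the frame of tray between -0.045 and 0.045 m and y of drum_mid in the frame of tray between -0.083 and 0.083 m and z of drum_mid in the frame of tray between 0.03 and 0.046 m and angle between drum_mid's own z axis and vertical below 0.12 rad and value of joint smallbox_drawer0 below 0.01 m and linear speed of each of ratchet, drum below 0.02 m/s); the robot touches nothing.
It fails at once if a bystander (wrench, screwdriver, bearing, gear, bottle, jar) is moved by more than 25 mm (distance of any of wrench, screwdriver, bearing, gear, lube, jar from where it was at the start of the episode above 0.025 m).
It fails at once if the narrow drawer is pulled open by more than 15 mm (value of joint smallbox_drawer0 above 0.015 m).
It fails at once if the drum is tipped over (angle between drum_mid's own z axis and vertical above 0.7 rad).
It also fails if it takes over 72 s, if anything falls off the work surface, if the arm or the gripper's body presses on something with over 40 N, if the wrist force passes 120 N, or if a joint passes its speed limit or range.

## Working session

There is one attempt and no reset: what is moved stays moved. The work goes in short steps, Python scripts to look and compute and a tool call to move; the robot and the scene stay as the last step left them, time stands still between calls to the robot, and variables do not carry over. Pictures are saved under pics/ and viewed, about 8 in all and at most 12, crops included, and the job is handed in when it is done.

Besides the shell and the picture viewer there is one more tool, called by a JSON object that holds its "name" and its "arguments". drive_tool: Moves the arm, as the interface text tells. Scaled input: -1 to 1 covers 0.12 m each way for a shift and 0.5 rad each way for a turn. Its arguments: {"type":"object","properties":{"series":{"type":"string"},"newtons":{"type":"number"}},"required":["series"]}

```bash
mkdir -p pics; cat > h.py <<'E'
import numpy as np, cv2
from rig import telemetry, eyes, ctrl, nets
from scipy.spatial.transform import Rotation as R
def ray(p,u,v):
    V=np.array(p["view"]);Rm=V[:3,:3];t=V[:3,3]
    d=Rm.T@np.array([(u-p["cx"])/p["fx"],-(v-p["cy"])/p["fy"],-1.]);return -Rm.T@t,d
def at(p,u,v,z):
    c,d=ray(p,u,v);return (c+d*(z-c[2])/d[2]).round(1)
def proj(p,X):
    V=np.array(p["view"]);c=V[:3,:3]@np.array(X,float)+V[:3,3];return np.array([p["cx"]+p["fx"]*c[0]/-c[2],p["cy"]+p["fy"]*c[1]/c[2]])
def pose():
    s=telemetry.sense();q=s["ee_rot"];return np.array(s["eef_pos"]),R.from_quat([q[1],q[2],q[3],q[0]]),s
def rel(xyz,yaw=None,axis='y'):
    """normalised row for TCP target; yaw = world angle of jaw (tool y) axis; tool down"""
    p,r,s=pose();M=r.as_matrix();sh=M.T@(np.array(xyz,float)-p)/120
    if yaw is None: w=np.zeros(3)
    else:
        best=None
        for k in (0,np.pi):
            y=np.array([np.cos(yaw+k),np.sin(yaw+k),0]);z=np.array([0,0,-1.]);x=np.cross(y,z)
            w_=(r.inv()*R.from_matrix(np.c_[x,y,z])).as_rotvec()/.5
            if best is None or np.linalg.norm(w_)<np.linalg.norm(best): best=w_
        w=best
    return np.r_[sh,w].round(3)
E
python3 - <<'E'
from h import *
for n in ("top","side"):
    p=eyes.capture(n);cv2.imwrite(f"pics/{n}0.png",p["frame"][:,:,::-1])
    print(n,p["fx"],p["cx"],p["cy"],[k for k in p],ray(p,320,240)[0].round(),np.array(p["view"]).round(2)[:3,:3].tolist())
    for k in "toolbox toolbox_drawer0_handle drum_mid tray ratchet_mid bearing smallbox wrench screwdriver gear lube jar".split():
        print(k,[(np.round(d["rect"]).astype(int).tolist(),round(d["confidence"],2)) for d in nets.spot_in(k,p)[:4]])
s=telemetry.sense();print(s["time_s"],s["ee_rot"],ctrl.grip_depth)
E
```

```text
top 561.6254444767873 326.62985722148187 235.6374119868657 ['frame', 'fx', 'fy', 'cx', 'cy', 'view', 'shot'] [ 366.   -5. 1197.] [[0.02, -1.0, -0.0], [0.98, 0.02, 0.17], [-0.17, -0.01, 0.99]]
toolbox [([190, 108, 290, 233], 0.64), ([197, 198, 287, 234], 0.5)]
toolbox_drawer0_handle [([199, 198, 286, 235], 0.76)]
drum_mid [([278, 312, 304, 338], 0.96), ([172, 296, 201, 325], 0.93), ([216, 348, 243, 376], 0.7), ([225, 260, 254, 289], 0.68)]
tray [([373, 230, 479, 302], 0.88), ([505, 260, 538, 311], 0.48)]
ratchet_mid [([504, 260, 536, 312], 0.61)]
bearing [([421, 263, 444, 286], 0.86), ([391, 188, 460, 221], 0.57)]
smallbox [([388, 102, 459, 218], 0.77)]
wrench [([116, 257, 151, 316], 0.66)]
screwdriver [([318, 206, 331, 280], 0.73)]
gear [([409, 123, 442, 153], 0.95), ([370, 230, 479, 302], 0.65)]
lube [([511, 174, 555, 211], 0.92)]
jar [([119, 179, 163, 220], 0.87), ([114, 257, 153, 315], 0.7), ([514, 172, 555, 210], 0.41)]
side 503.3001975407604 320.3331335156474 240.79008936675112 ['frame', 'fx', 'fy', 'cx', 'cy', 'view', 'shot'] [ 447. 1197.  739.] [[-1.0, -0.08, 0.01], [0.05, -0.
[... 229 characters left out ...]
, 262, 390, 288], 0.58)]
tray [([312, 356, 370, 387], 0.67), ([240, 199, 261, 212], 0.18)]
ratchet_mid [([334, 201, 363, 216], 0.67)]
bearing []
smallbox [([220, 200, 304, 246], 0.88), ([281, 203, 303, 240], 0.73)]
wrench [([315, 356, 370, 384], 0.79), ([220, 200, 304, 244], 0.66), ([325, 285, 347, 318], 0.41)]
screwdriver [([288, 263, 342, 274], 0.52), ([272, 261, 302, 321], 0.2)]
gear [([239, 199, 261, 212], 0.79), ([284, 164, 301, 206], 0.25)]
lube [([284, 162, 304, 207], 0.61), ([289, 264, 345, 274], 0.38), ([273, 258, 302, 320], 0.32), ([238, 198, 259, 215], 0.28)]
jar [([242, 323, 279, 374], 0.77)]
1.3 [ 1.34531288e-05  9.77735040e-01  2.09843253e-01 -1.03488083e-05] 18.700000000000003
```

```bash
python3 - <<'E'
from h import *
f=cv2.imread("pics/top0.png");cv2.imwrite("pics/c1.png",cv2.resize(f[95:395,100:560],(800,522),interpolation=cv2.INTER_CUBIC))
E
```

```text
(no output)
```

View pics/c1.png

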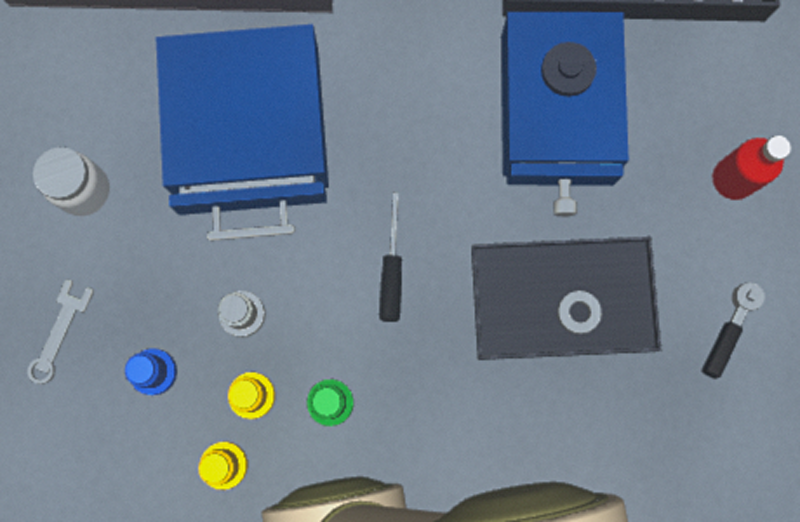

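The bare-steel drum, the only uncoloured one, is at crop (240,313), which is px (238,275). The look-alikes are blue (150,371), yellow (250,396) and (222,466), and green (330,401). The bearing is in the tray's right half, so the left side is free. The ratchet is at crop (730,330).

```bash
python3 - <<'E'
from h import *
p=eyes.capture("top")
def c(x,y,z): return at(p,100+x/1.739,95+y/1.74,z)
for n,x,y,z in [("drum flange",242,313,14),("drum boss",237,309,70),("bearing",580,312,18),("tTL",473,244,18),("tTR",650,237,18),("tBR",661,350,18),("tBL",479,359,18),
 ("rhead",749,296,22),("rgripend",711,374,22),("bxTL",157,38,80),("bxTR",313,26,80),("bxFR",326,177,80),("bxFL",165,188,80),("h1",209,236,48),("h2",293,229,48),("blue",156,371,14),("yel",251,397,14),("grn",330,402,14),("yel2",223,466,14),("scr",390,320,10),("scrtop",390,258,15)]: print(n,c(x,y,z))
q=eyes.capture("side")
for n in ("drum","boss"):pass
for X in [(430,160,0),(430,160,70)]: print(proj(q,X),proj(p,X))
f=p["frame"][:,:,::-1]
a=cv2.resize(f[180:300,180:300],(400,400),interpolation=cv2.INTER_CUBIC)
b=cv2.resize(q["frame"][240:360,270:390,::-1],(400,400),interpolation=cv2.INTER_CUBIC)
cv2.imwrite("pics/c2.png",np.hstack([a,b]))
E
```

```text
drum flange [483.1 185.4  14. ]
drum boss [482.1 182.4  70. ]
bearing [ 493.  -224.1   18. ]
tTL [573.6 -94.   18. ]
tTR [ 587.  -310.8   18. ]
tBR [ 449.3 -320.9   18. ]
tBL [ 433.7 -102.4   18. ]
rhead [ 516.4 -427.7   22. ]
rgripend [ 421.8 -378.7   22. ]
bxTL [806.3 293.6  80. ]
bxTR [825.5 106.1  80. ]
bxFR [638.7  83.9  80. ]
bxFL [621.4 272.3  80. ]
h1 [571.1 223.9  48. ]
h2 [581.8 123.8  48. ]
blue [411.  285.4  14. ]
yel [382.7 169.7  14. ]
grn [378.9  74.9  14. ]
yel2 [301.4 199.   14. ]
scr [479.    5.5  10. ]
scrtop [554.5   7.2  15. ]
[357.44220451 303.36551669] [250.92898027 300.79631167]
[358.7576809  279.84857688] [246.19292681 298.79159433]
```

View pics/c2.png

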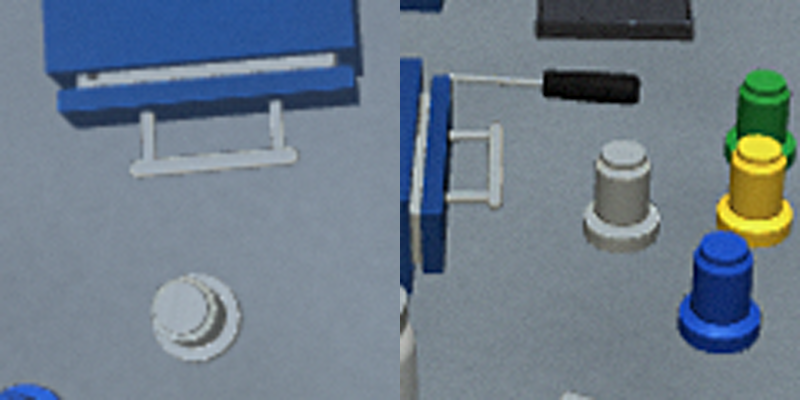

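Measured positions:

| Thing | Position (mm) | Yaw (rad) |
|---|---|---|
| drum | (483, 184) | – |
| handle | (576, 174) | unit about 0.11 |
| tray centre | (511, −207) | about 0.065 |
| bearing, in tray frame | (−19, −16) | – |

I'm moving to the drum now.

{"name": "drive_tool", "arguments": {"series": "1 -0.96 0 0 0 0 1;1 -0.96 0 0 0 0 1;1 -0.96 0 0 0 0 1;1 -0.96 0 0 0 0 1;1 -0.96 0 0 0 0 1", "newtons": 60}}

```text
time_s: 1.9
eef_pos: [278.2, -323.3, 231.8]
ee_rot: [0.0, 0.977, 0.211, 0.0]
force: [-0.1, -0.4, 0.4]
grip_width: 0.996
```

{"name": "drive_tool", "arguments": {"series": "1 -0.96 0 0 0 0 1;1 -0.96 0 0 0 0 1;1 -0.96 0 0 0 0 1;1 -0.96 0 0 0 0 1;1 -0.96 0 0 0 0 1"}}

```text
time_s: 2.4
eef_pos: [340.7, -168.4, 231.9]
ee_rot: [0.001, 0.977, 0.212, 0.0]
force: [-0.6, -0.2, 0.4]
grip_width: 0.998
```

{"name": "drive_tool", "arguments": {"series": "1 -0.96 0 0 0 0 1;1 -0.96 0 0 0 0 1;1 -0.96 0 0 0 0 1;1 -0.96 0 0 0 0 1;1 -0.96 0 0 0 0 1"}}

```text
time_s: 2.9
eef_pos: [403.1, -13.9, 231.6]
ee_rot: [0.001, 0.977, 0.213, 0.0]
force: [-0.7, -0.2, -0.6]
grip_width: 1.002
```

{"name": "drive_tool", "arguments": {"series": "1 -0.96 0.4 0 0 0 1;1 -0.96 0.4 0 0 0 1;1 -0.96 0.4 0 0 0 1;1 -0.96 0.4 0 0 0 1;1 -0.96 0.4 0 0 0 1"}}

```text
time_s: 3.4
eef_pos: [465.3, 140.5, 181.9]
ee_rot: [0.001, 0.977, 0.214, -0.001]
force: [-0.5, -0.1, -0.5]
grip_width: 0.995
```

```bash
python3 - <<'E'
from h import *
print(pose()[0],pose()[2]["time_s"],rel([483,184,24]))
p=eyes.capture("wrist");cv2.imwrite("pics/w1.png",p["frame"][:,:,::-1])
print(ray(p,320,240)[0].round(),[(np.round(d["rect"]).astype(int).tolist(),round(d["confidence"],2)) for d in nets.spot_in("drum_mid",p)[:4]])
print(proj(p,[483,184,70]),proj(p,[483,184,0]))
E
```

```text
[465.27462002 140.49942855 181.91906535] 3.4 [ 0.288 -0.269  1.315  0.     0.     0.   ]
[528. 170. 325.] [([165, 333, 207, 419], 0.83), ([198, 255, 275, 349], 0.78), ([30, 160, 144, 245], 0.59), ([311, 309, 379, 408], 0.59)]
[264.18053469 178.89728099] [275.36666486 166.03155973]
```

View pics/w1.png

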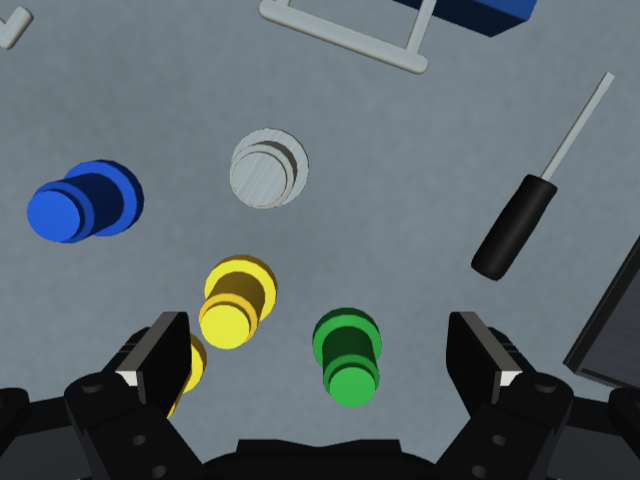

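The bare-steel drum's flange is at (270,167) and its boss at (262,179), within 4 px of my prediction. I'll align, descend and grip.

{"name": "drive_tool", "arguments": {"series": "0.29 -0.27 0 0 0 0 1;0.29 -0.27 0 0 0 0 1;0.29 -0.27 0.4 0 0 0 1;0.29 -0.27 0.7 0 0 0 1;0.29 -0.27 1 0 0 0 1;0.29 -0.27 1 0 0 0 1;0.29 -0.27 1 0 0 0 1"}}

```text
time_s: 4.2
eef_pos: [483.9, 181.3, 64.2]
ee_rot: [0.001, 0.977, 0.212, 0.0]
force: [-0.2, 0.7, 0.5]
grip_width: 1.001
```

{"name": "drive_tool", "arguments": {"series": "0 0 0.15 0 0 0 1;0 0 0.3 0 0 0 1;0 0 0.3 0 0 0 1;0 0 0.3 0 0 0 0.6;0 0 0.3 0 0 0 0.3;0 0 0.3 0 0 0 0;0 0 0.3 0 0 0 0;0 0 0.3 0 0 0 0;0 0 0.3 0 0 0 0;0 0 0.3 0 0 0 0;0 0 0.3 0 0 0 0"}}

```text
time_s: 5.3
eef_pos: [484.5, 181.5, 29.7]
ee_rot: [0.001, 0.977, 0.212, 0.001]
force: [-3.7, 1.1, 11.0]
grip_width: 0.451
```

```bash
python3 - <<'E'
from h import *
P,r,s=pose();print(P,s["time_s"],s["grip_width"],s["force"],rel([512,-149,150]),rel([483,184,24]))
E
```

```text
[484.50060245 181.47431394  29.69286145] 5.3 0.45101725743735516 [-3.74644297  1.1018818  10.96298668] [-0.93   2.604 -0.997  0.     0.     0.   ] [-0.003 -0.024  0.047  0.     0.     0.   ]
```

{"name": "drive_tool", "arguments": {"series": "0 0 -0.2 0 0 0 0;0 0 -0.4 0 0 0 0;0 0 -0.5 0 0 0 0;-0.1 0.3 -0.5 0 0 0 0;-0.23 0.6 -0.5 0 0 0 0;-0.34 0.92 -0.5 0 0 0 0;-0.34 0.92 -0.5 0 0 0 0"}}

```text
time_s: 6.0
eef_pos: [493.2, 60.5, 89.7]
ee_rot: [0.002, 0.978, 0.21, 0.001]
force: [0.9, 0.8, -2.9]
grip_width: 0.447
```

{"name": "drive_tool", "arguments": {"series": "-0.1 0.3 0 0 0 0 0;-0.2 0.6 0 0 0 0 0;-0.3 0.9 0 0 0 0 0;-0.3 0.9 0 0 0 0 0"}}

```text
time_s: 6.4
eef_pos: [505.0, -56.1, 89.8]
ee_rot: [0.002, 0.978, 0.208, 0.001]
force: [0.3, 0.5, -2.4]
grip_width: 0.449
```

```bash
python3 - <<'E'
from h import *
P,r,s=pose();print(P,s["time_s"],s["grip_width"],s["force"],rel([512,-149,35]))
E
```

```text
[505.04041203 -56.13132162  89.77704116] 6.4 0.44851581891750997 [ 0.31887028  0.47433021 -2.38008148] [-0.262  0.729  0.459  0.     0.     0.   ]
```

{"name": "drive_tool", "arguments": {"series": "-0.1 0.3 0 0 0 0 0;-0.2 0.6 0 0 0 0 0;-0.26 0.73 0 0 0 0 0;-0.26 0.73 0.1 0 0 0 0;-0.26 0.73 0.1 0 0 0 0"}}

```text
time_s: 6.9
eef_pos: [511.0, -147.3, 76.2]
ee_rot: [0.0, 0.978, 0.208, -0.001]
force: [-0.3, -0.2, -4.6]
grip_width: 0.45
```

```bash
python3 - <<'E'
from h import *
P,r,s=pose();print(P,s["time_s"],s["grip_width"],rel([512,-149,34]))
p=eyes.capture("wrist")
c=np.array([511,-207.]);a=.065
for x,y in [(70,110),(70,-110),(-70,-110),(-70,110)]:
    w=c+[x*np.cos(a)-y*np.sin(a),x*np.sin(a)+y*np.cos(a)];u=proj(p,[*w,18]);print(w,u)
    f=cv2.circle(p["frame"],tuple(int(v) for v in u.round()),5,(255,0,0),1)
for X in ([P[0],P[1],P[2]-28],[493,-224,20]): cv2.circle(f,tuple(int(v) for v in proj(p,X).round()),5,(0,255,0),1)
cv2.imwrite("pics/w2.png",f[:,:,::-1])
E
```

```text
[ 511.02099743 -147.30692278   76.15514025] 6.9 0.45021433112661546 [0.002 0.016 0.351 0.    0.    0.   ]
[573.70721079 -92.68549648] [263.55156801  92.88643022]
[ 587.99714333 -312.22091009] [690.25502973 256.8050978 ]
[ 448.29278921 -321.31450352] [551.54888227 474.5268749 ]
[ 434.00285667 -101.77908991] [180.16387038 357.24732278]
```

View pics/w2.png

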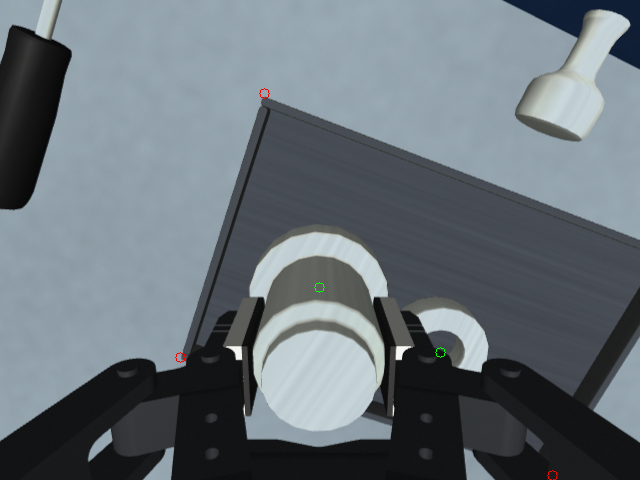

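The drum is held upright over the tray's free left part. The tray corner is at (263,103), 5 px from my prediction, and the bearing at (445,335) is clear. Lowering.

{"name": "drive_tool", "arguments": {"series": "0 0.01 0.15 0 0 0 0;0 0.01 0.27 0 0 0 0;0 0.01 0.33 0 0 0 0;0 0.01 0.35 0 0 0 0;0 0.01 0.35 0 0 0 0;0 0.01 0.35 0 0 0 0"}}

```text
time_s: 7.55
eef_pos: [512.3, -148.3, 35.6]
ee_rot: [0.001, 0.978, 0.209, 0.0]
force: [0.2, 0.8, -3.9]
grip_width: 0.447
```

{"name": "drive_tool", "arguments": {"series": "0 0 0.01 0 0 0 0;0 0 0.02 0 0 0 0;0 0 0.025 0 0 0 0;0 0 0.025 0 0 0 0"}}

```text
time_s: 7.95
eef_pos: [512.6, -148.5, 33.7]
ee_rot: [0.002, 0.978, 0.209, 0.001]
force: [-3.4, 1.4, 8.1]
grip_width: 0.453
```

Contact with the tray floor shows as +8 N in z. I'll release, rise and verify.

{"name": "drive_tool", "arguments": {"series": "0 0 0 0 0 0 0.55;0 0 0 0 0 0 0.7;0 0 0 0 0 0 0.8;0 0 0 0 0 0 0.8;0 0 -0.2 0 0 0 0.8;0 0 -0.5 0 0 0 0.9;0 0 -0.9 0 0 0 1;0 0 -1 0 0 0 1;0 0 -1 0 0 0 1"}}

```text
time_s: 8.85
eef_pos: [513.1, -148.5, 155.4]
ee_rot: [0.003, 0.978, 0.209, 0.002]
force: [0.2, 0.4, -0.1]
grip_width: 1.002
```

```bash
python3 - <<'E'
from h import *
P,r,s=pose();print(P,s["time_s"],s["grip_width"],s["force"])
p=eyes.capture("wrist")
cv2.imwrite("pics/w3.png",p["frame"][:,:,::-1])
print([(np.round(d["rect"]).astype(int).tolist(),round(d["confidence"],2)) for d in nets.spot_in("drum_mid",p)[:3]],proj(p,[512,-149,4]),proj(p,[512,-149,74]))
E
```

```text
[ 513.08068747 -148.48546723  155.38153401] 8.85 1.001977963609787 [ 0.1547982   0.44743006 -0.13140157]
[([279, 185, 360, 280], 0.89)] [317.50645711 222.84822493] [318.11366285 252.41336651]
```

View pics/w3.png

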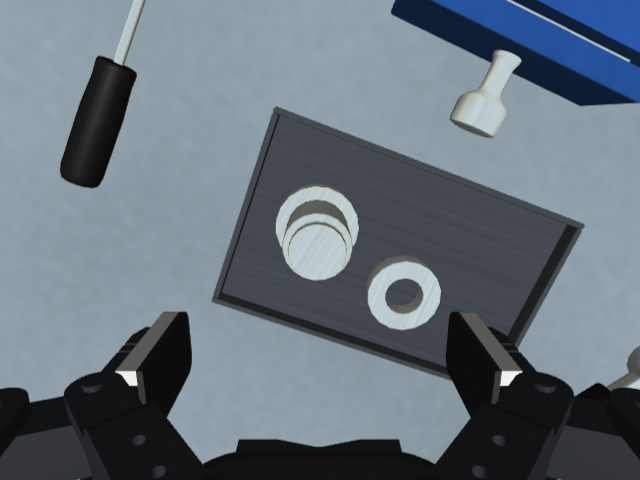

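The drum stands upright at (318,240) in the tray's left half, with the bearing untouched at (403,295). Next is the handle.

```bash
cat >> h.py <<'E'
def plan(wps):
    """chain of calls; wps (x,y,z,jawyaw or None); prints one row each, assuming each is reached"""
    P,r,s=pose()
    for x,y,z,yaw in wps:
        M=r.as_matrix();sh=M.T@(np.array([x,y,z])-P)/120
        r2=r
        if yaw is not None:
            c=[]
            for k in (0,np.pi):
                Y=np.array([np.cos(yaw+k),np.sin(yaw+k),0]);Z=np.array([0,0,-1.]);c.append(R.from_matrix(np.c_[np.cross(Y,Z),Y,Z]))
            r2=min(c,key=lambda q:(r.inv()*q).magnitude())
        w=(r.inv()*r2).as_rotvec()/.5
        print((x,y,z,yaw),sh.round(2),w.round(3),"n50=",(np.linalg.norm(sh)*120/50).round(1));P=np.array([x,y,z],float);r=r2
E
python3 - <<'E'
from h import *
print(pose()[2]["joints"])
plan([(534,-40,155,-.73),(555,67,155,-.31),(575,174,155,.107)])
E
```

```text
[-0.50051028  0.40380376  1.58562513 -0.00172595  1.15133294  0.65080126]
(534, -40, 155, -0.73) [ 0.54 -0.75 -0.02] [ 0.003  0.002 -0.841] n50= 2.2
(555, 67, 155, -0.31) [ 0.78 -0.46  0.  ] [ 0.    0.   -0.84] n50= 2.2
(575, 174, 155, 0.107) [ 0.9  -0.11  0.  ] [ 0.     0.    -0.834] n50= 2.2
```

{"name": "drive_tool", "arguments": {"series": "0.27 -0.37 0 0 0 -0.28 0.6;0.54 -0.75 0 0 0 -0.56 0.6;0.54 -0.75 0 0 0 -0.84 0.35;0.54 -0.75 0 0 0 -0.84 0.35;0.54 -0.75 0 0 0 -0.84 0.35"}}

```text
time_s: 9.45
eef_pos: [533.8, -39.7, 150.9]
ee_rot: [0.0, 0.914, 0.406, -0.001]
force: [-0.4, -0.8, 0.2]
grip_width: 0.353
```

{"name": "drive_tool", "arguments": {"series": "0.39 -0.23 0 0 0 -0.28 0.35;0.78 -0.46 0 0 0 -0.56 0.35;0.78 -0.46 0 0 0 -0.84 0.35;0.78 -0.46 0 0 0 -0.84 0.35;0.78 -0.46 0 0 0 -0.84 0.35"}}

```text
time_s: 9.95
eef_pos: [555.4, 65.3, 150.2]
ee_rot: [-0.0, 0.811, 0.585, -0.002]
force: [-0.5, -0.6, -0.1]
grip_width: 0.352
```

{"name": "drive_tool", "arguments": {"series": "0.45 -0.05 0 0 0 -0.28 0.35;0.9 -0.11 0 0 0 -0.56 0.35;0.9 -0.11 0 0 0 -0.84 0.35;0.9 -0.11 0 0 0 -0.84 0.35;0.9 -0.11 0 0 0 -0.84 0.35"}}

```text
time_s: 10.45
eef_pos: [577.0, 170.2, 149.8]
ee_rot: [-0.001, 0.674, 0.739, -0.002]
force: [-0.3, -0.1, 0.1]
grip_width: 0.347
```

```bash
python3 - <<'E'
from h import *
P,r,s=pose();print(P,s["time_s"],s["grip_width"],s["ee_rot"])
p=eyes.capture("wrist");f=p["frame"].copy()
for y in (-47.5,0,47.5):
  u=proj(p,[576-.107*y,174+.994*y,44]);print(u);cv2.circle(f,tuple(int(v) for v in u.round()),4,(255,0,0),1)
cv2.imwrite("pics/w4.png",f[:,:,::-1]);np.save("w4.npy",p,allow_pickle=True)
plan([(576,174,60,.107),(576,174,25,.107)])
E
```

```text
[577.04491223 170.17593139 149.76082784] 10.45 0.3471509607940137 [-6.65275651e-04  6.74223294e-01  7.38524637e-01 -1.96684941e-03]
[321.11305543 306.19436147]
[319.85900677 232.89008425]
[318.47006867 151.7009667 ]
(576, 174, 60, 0.107) [ 0.03 -0.    0.75] [-0.007  0.003 -0.031] n50= 1.8
(576, 174, 25, 0.107) [0.   0.   0.29] [0. 0. 0.] n50= 0.7
```

View pics/w4.png

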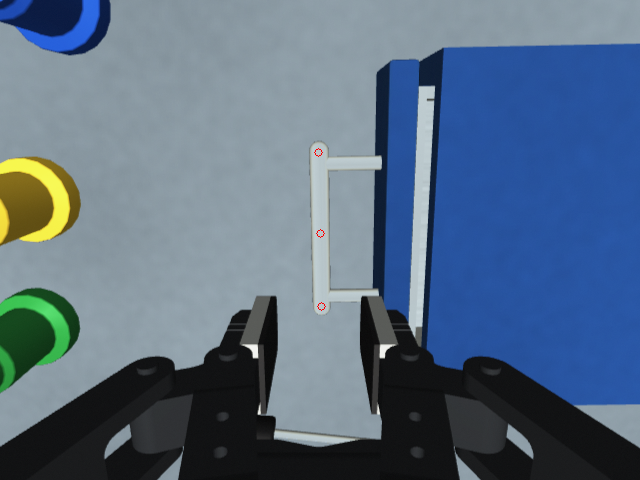

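The bar spans (318,150) to (321,306), exactly where predicted and in line with the jaws. I'll narrow the opening so the front finger fits in the gap, then descend.

{"name": "drive_tool", "arguments": {"series": "0.03 0 0 0 0 -0.03 0.27;0.03 0 0.4 0 0 -0.03 0.27;0.03 0 0.75 0 0 -0.03 0.27;0.03 0 0.75 0 0 -0.03 0.27;0.03 0 0.9 0 0 -0.03 0.27;0.03 0 1 0 0 -0.03 0.27;0.03 0 1 0 0 -0.03 0.27;0.03 0 1 0 0 -0.03 0;0.03 0 1 0 0 -0.03 0;0.03 0 1 0 0 -0.03 0;0.03 0 1 0 0 -0.03 0"}}

```text
time_s: 11.6
eef_pos: [577.0, 173.3, 31.2]
ee_rot: [0.0, 0.668, 0.744, -0.001]
force: [-0.8, -2.4, 5.4]
grip_width: 0.099
```

```bash
python3 - <<'E'
from h import *
P,r,s=pose();print(P,s["time_s"],s["grip_width"],s["force"])
d=np.array([-.994,-.107])
plan([(*(P[:2]+110*d),P[2],None)])
E
```

```text
[577.02034121 173.34310601  31.20121842] 11.6 0.09883915770036557 [-0.83854579 -2.38771991  5.42319497]
(np.float64(467.68034120876257), np.float64(161.57310601261855), np.float64(31.20121841873155), None) [-0.   -0.92  0.  ] [0. 0. 0.] n50= 2.2
```

{"name": "drive_tool", "arguments": {"series": "0 -0.15 0 0 0 0 0;0 -0.3 0 0 0 0 0;0 -0.45 0 0 0 0 0;0 -0.6 0 0 0 0 0;0 -0.75 0 0 0 0 0;0 -0.88 0 0 0 0 0;0 -0.94 0 0 0 0 0;0 -0.94 0 0 0 0 0;0 -0.94 0 0 0 0 0"}}

```text
time_s: 12.5
eef_pos: [464.9, 161.1, 31.3]
ee_rot: [0.0, 0.668, 0.744, -0.002]
force: [-0.8, -4.7, -4.5]
grip_width: 0.1
```

{"name": "drive_tool", "arguments": {"series": "0 0 0 0 0 0 0.15;0 0 0 0 0 0 0.25;0 0 0 0 0 0 0.27;0 0 -0.3 0 0 0 0.27;0 0 -0.7 0 0 0 0.27;0 0 -1 0 0 0 0.27;0 0 -1 0 0 0 0.5"}}

```text
time_s: 13.2
eef_pos: [467.6, 162.0, 156.1]
ee_rot: [0.003, 0.668, 0.744, 0.002]
force: [-0.2, 0.5, -1.2]
grip_width: 0.427
```

```bash
python3 - <<'E'
from h import *
P,r,s=pose();print(P,s["time_s"],s["grip_width"],s["force"])
p=eyes.capture("top");f=p["frame"]
a=cv2.resize(f[180:300,180:300],(500,500),interpolation=cv2.INTER_CUBIC)
b=cv2.resize(f[250:322,490:550],(300,360),interpolation=cv2.INTER_CUBIC)
b=np.vstack([b,np.zeros((140,300,3),np.uint8)])
cv2.imwrite("pics/c5.png",np.hstack([a,b])[:,:,::-1])
print([(np.round(d["rect"]).astype(int).tolist(),round(d["confidence"],2)) for d in nets.spot_in("ratchet_mid",p)[:3]])
E
```

```text
[467.58485445 161.95007186 156.12774953] 13.2 0.42727616560527937 [-0.24130904  0.49264568 -1.16454914]
[([505, 260, 536, 311], 0.81)]
```

View pics/c5.png

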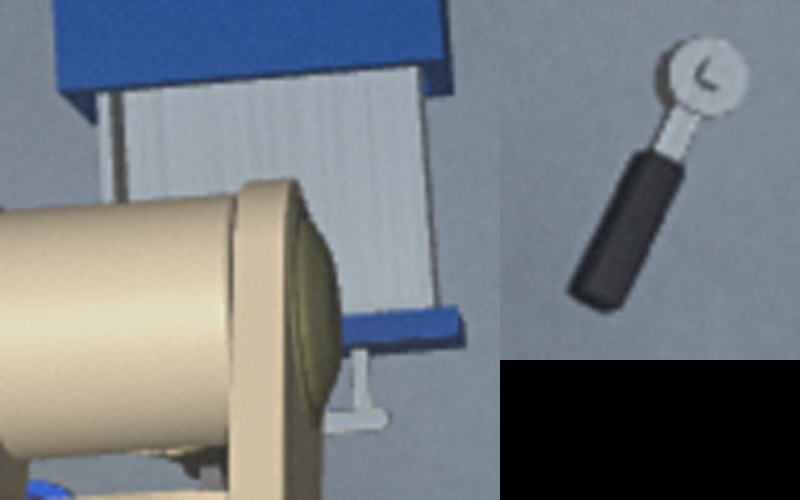

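The drawer is about 0.12 m out. The ratchet's head is at (708,76) and its grip end at (589,300) in the right panel. From those its mid is about (477,−407) with yaw −0.48, and the end-to-head length of 106.5 mm against a nominal 108 mm fits. Planning the trip there.

```bash
python3 - <<'E'
from h import *
plan([(468,50,156,.6),(470,-90,156,1.09),(472,-245,156,1.09),(474,-400,156,1.09)])
E
```

```text
(468, 50, 156, 0.6) [-0.93 -0.08 -0.03] [-0.003  0.003 -0.987] n50= 2.2
(470, -90, 156, 1.09) [-0.97 -0.64  0.  ] [ 0.    0.   -0.98] n50= 2.8
(472, -245, 156, 1.09) [-0.61 -1.14  0.  ] [0. 0. 0.] n50= 3.1
(474, -400, 156, 1.09) [-0.61 -1.14  0.  ] [0. 0. 0.] n50= 3.1
```

{"name": "drive_tool", "arguments": {"series": "-0.35 -0.03 0 0 0 -0.28 1;-0.7 -0.06 0 0 0 -0.56 1;-0.93 -0.08 0 0 0 -0.84 1;-0.93 -0.08 0 0 0 -0.99 1;-0.93 -0.08 0 0 0 -0.99 1"}}

```text
time_s: 13.8
eef_pos: [467.2, 49.1, 150.6]
ee_rot: [-0.001, 0.466, 0.885, -0.001]
force: [-0.6, 0.5, 0.5]
grip_width: 1.005
```

{"name": "drive_tool", "arguments": {"series": "-0.33 -0.21 0 0 0 -0.28 1;-0.66 -0.43 0 0 0 -0.56 1;-0.97 -0.64 0 0 0 -0.84 1;-0.97 -0.64 0 0 0 -0.98 1;-0.97 -0.64 0 0 0 -0.98 1"}}

```text
time_s: 14.3
eef_pos: [469.3, -91.0, 149.8]
ee_rot: [-0.002, 0.239, 0.971, -0.001]
force: [0.0, -0.3, 0.7]
grip_width: 0.998
```

{"name": "drive_tool", "arguments": {"series": "-0.53 -1 0 0 0 0 0.8;-0.53 -1 0 0 0 0 0.8;-0.53 -1 0 0 0 0 0.8;-0.53 -1 0 0 0 0 0.8"}}

```text
time_s: 14.7
eef_pos: [470.0, -228.9, 149.1]
ee_rot: [-0.002, 0.243, 0.97, -0.001]
force: [-0.3, 0.2, 0.8]
grip_width: 0.799
```

{"name": "drive_tool", "arguments": {"series": "-0.53 -1 0 0 0 0 0.6;-0.53 -1 0 0 0 0 0.6;-0.53 -1 0 0 0 0 0.6;-0.53 -1 0 0 0 0 0.6"}}

```text
time_s: 15.1
eef_pos: [469.8, -366.5, 148.1]
ee_rot: [-0.003, 0.245, 0.969, -0.001]
force: [0.3, 0.9, 0.4]
grip_width: 0.605
```

```bash
python3 - <<'E'
from h import *
P,r,s=pose();print(P,s["time_s"],s["grip_width"],s["joints"],r.as_matrix().round(3).tolist())
p=eyes.capture("wrist");f=p["frame"].copy()
m=np.array([477.3,-407.5]);d=np.array([.888,-.46])
for x in (-62.5,-4,45.5):
  u=proj(p,[*(m+x*d),22]);print(u);cv2.circle(f,tuple(int(v) for v in u.round()),4,(255,0,0),1)
cv2.imwrite("pics/w6.png",f[:,:,::-1])
plan([(474,-405.6,40,1.093),(474,-405.6,4,1.093)])
E
```

```text
[ 469.75053727 -366.49782784  148.08819647] 15.1 0.6047391054283785 [-0.85705571  0.54083933  1.38339595 -0.00475642  1.22060766 -1.93041784] [[-0.88, 0.476, -0.006], [0.476, 0.88, -0.0], [0.005, -0.003, -1.0]]
[266.20701739 176.77521968]
[270.79218812 265.91023691]
[274.29256151 333.95695994]
(474, -405.6, 40, 1.093) [-0.2  -0.29  0.9 ] [-0.004 -0.011 -0.032] n50= 2.3
(474, -405.6, 4, 1.093) [0.  0.  0.3] [0. 0. 0.] n50= 0.7
```

View pics/w6.png

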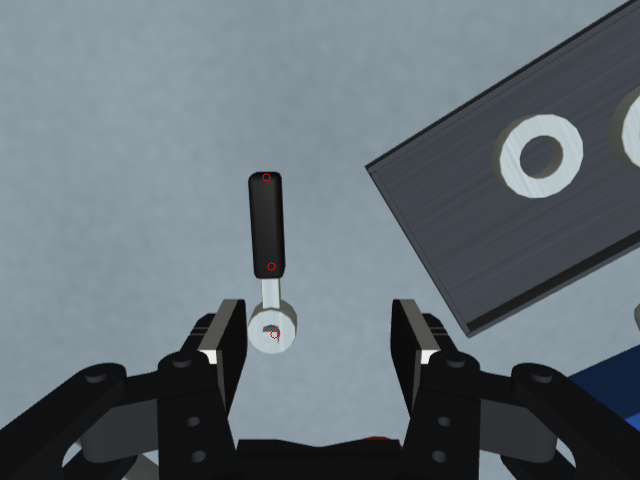

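The ratchet's grip runs from (266,175) to (270,277) and its head is at (273,330). That is within 5 px of prediction, so I'll shift the pinch 4 mm towards the grip end and descend.

{"name": "drive_tool", "arguments": {"series": "-0.17 -0.29 0 0 0 -0.03 0.6;-0.17 -0.29 0.35 0 0 -0.03 0.6;-0.17 -0.29 0.7 0 0 -0.03 0.6;-0.17 -0.29 0.9 0 0 -0.03 0.6;-0.17 -0.29 0.9 0 0 -0.03 0.6;-0.17 -0.29 0.9 0 0 -0.03 0.6"}}

```text
time_s: 15.75
eef_pos: [471.9, -403.0, 41.0]
ee_rot: [-0.003, 0.237, 0.972, -0.0]
force: [-0.6, 0.7, 0.3]
grip_width: 0.597
```

```bash
python3 - <<'E'
from h import *
plan([(470.5,-404,4,1.093)]);print(pose()[0],pose()[2]["force"])
E
```

```text
(470.5, -404, 4, 1.093) [ 0.   -0.01  0.31] [-0.004 -0.01  -0.001] n50= 0.7
[ 471.86658813 -403.04603002   40.9914751 ] [-0.6360784   0.65993596  0.33352254]
```

{"name": "drive_tool", "arguments": {"series": "0 0 0.15 0 0 0 0.6;0 0 0.29 0 0 0 0.6;0 0 0.29 0 0 0 0.6;0 0 0.29 0 0 0 0.4;0 0 0.29 0 0 0 0.2;0 0 0.29 0 0 0 0;0 0 0.29 0 0 0 0;0 0 0.29 0 0 0 0;0 0 0.29 0 0 0 0", "newtons": 60}}

```text
time_s: 16.65
eef_pos: [472.5, -403.8, 8.3]
ee_rot: [-0.001, 0.237, 0.972, -0.001]
force: [-0.0, -0.1, 6.4]
grip_width: 0.216
```

{"name": "drive_tool", "arguments": {"series": "0 0 -0.3 0 0 0 0;0 0 -0.6 0 0 0 0;0 0 -0.95 0 0 0 0;0 0 -0.95 0 0 0 0"}}

```text
time_s: 17.05
eef_pos: [474.7, -405.6, 129.2]
ee_rot: [0.003, 0.237, 0.971, -0.005]
force: [0.3, 0.6, -1.6]
grip_width: 0.216
```

```bash
python3 - <<'E'
from h import *
P,r,s=pose();print(P,s["grip_width"],s["force"])
# release target: unit frame point x'=-20,y'=0 of floor
b=np.array([465,161.]);a=.107;ux=np.array([np.cos(a),np.sin(a)])
t=b+(127.5-20)*ux;print(t)
z=P[2]
plan([(475,-260,z,1.093),(480,-120,z,1.093),(500,20,z,.6),(*t[:1],120,z,.107),(*t,z,.107)])
E
```

```text
[ 474.65840984 -405.56020745  129.22552492] 0.2159293359303831 [ 0.34455257  0.60152016 -1.63650636]
[571.88520315 172.48056387]
(475, -260, np.float64(129.22552492121585), 1.093) [ 0.56  1.08 -0.01] [-0.015  0.017 -0.001] n50= 2.9
(480, -120, np.float64(129.22552492121585), 1.093) [0.5  1.06 0.  ] [0. 0. 0.] n50= 2.8
(500, 20, np.float64(129.22552492121585), 0.6) [0.39 1.11 0.  ] [0.    0.    0.986] n50= 2.8
(np.float64(571.8852031533579), 120, np.float64(129.22552492121585), 0.107) [0.35 0.96 0.  ] [0.    0.    0.986] n50= 2.5
(np.float64(571.8852031533579), np.float64(172.48056387401812), np.float64(129.22552492121585), 0.107) [0.43 0.05 0.  ] [0. 0. 0.] n50= 1.0
```

{"name": "drive_tool", "arguments": {"series": "0.25 0.5 0 0 0 0 0;0.5 1 0 0 0 0 0;0.5 1 0 0 0 0 0;0.5 1 0 0 0 0 0"}}

```text
time_s: 17.45
eef_pos: [476.6, -267.4, 127.8]
ee_rot: [0.003, 0.235, 0.972, -0.004]
force: [0.1, -0.6, -1.3]
grip_width: 0.217
```

{"name": "drive_tool", "arguments": {"series": "0.25 0.5 0 0 0 0 0;0.5 1 0 0 0 0 0;0.5 1 0 0 0 0 0;0.5 1 0 0 0 0 0"}}

```text
time_s: 17.85
eef_pos: [477.7, -129.9, 126.5]
ee_rot: [0.002, 0.234, 0.972, -0.004]
force: [0.1, -0.2, -2.3]
grip_width: 0.214
```

{"name": "drive_tool", "arguments": {"series": "0.15 0.33 0 0 0 0.28 0;0.3 0.66 0 0 0 0.56 0;0.4 1 0 0 0 0.84 0;0.4 1 0 0 0 0.98 0;0.4 1 0 0 0 0.98 0"}}

```text
time_s: 18.35
eef_pos: [489.8, -0.9, 125.4]
ee_rot: [0.003, 0.462, 0.887, -0.003]
force: [0.1, 0.3, -1.8]
grip_width: 0.214
```

```bash
python3 - <<'E'
from h import *
P,r,s=pose();print(P,s["grip_width"],s["force"])
plan([(560,110,130,.107),(571.9,172.5,130,.107)])
E
```

```text
[489.77332827  -0.93269753 125.42225614] 0.2139068185786295 [ 0.09941198  0.25538199 -1.76032925]
(560, 110, 130, 0.107) [ 0.42  1.01 -0.04] [-1.000e-03  1.700e-02  1.006e+00] n50= 2.6
(571.9, 172.5, 130, 0.107) [0.51 0.15 0.  ] [0. 0. 0.] n50= 1.3
```

{"name": "drive_tool", "arguments": {"series": "0.14 0.33 -0.03 0 0 0.28 0;0.28 0.66 -0.03 0 0 0.56 0;0.42 1 -0.03 0 0.02 0.84 0;0.42 1 -0.03 0 0.02 1 0;0.42 1 -0.03 0 0.02 1 0"}}

```text
time_s: 18.85
eef_pos: [559.7, 108.4, 127.7]
ee_rot: [-0.001, 0.667, 0.745, -0.0]
force: [-0.4, 0.4, -1.9]
grip_width: 0.217
```

{"name": "drive_tool", "arguments": {"series": "0.25 0.07 0 0 0 0 0;0.5 0.15 0 0 0 0 0;0.5 0.15 0 0 0 0 0"}}

```text
time_s: 19.15
eef_pos: [571.3, 171.0, 127.7]
ee_rot: [-0.001, 0.665, 0.747, 0.0]
force: [-0.4, -0.2, -1.5]
grip_width: 0.213
```

```bash
python3 - <<'E'
from h import *
P,r,s=pose();print(P,s["grip_width"],s["force"],r.as_matrix().round(3).tolist())
p=eyes.capture("wrist");f=p["frame"].copy()
b=np.array([465,161.]);a=.107;ux=np.array([np.cos(a),np.sin(a)]);uy=np.array([-ux[1],ux[0]]);c=b+127.5*ux
for x,y,z in [(-77.5,74,58),(-77.5,-74,58),(-127.5,0,44),(-127.5,-47.5,44),(36,-74,58)]:
  u=proj(p,[*(c+x*ux+y*uy),z]);cv2.circle(f,tuple(int(v) for v in u.round()),4,(255,0,0),1)
cv2.imwrite("pics/w7.png",f[:,:,::-1])
plan([(*(c-20*ux),60,.107),(*(c-20*ux),32,.107)])
E
```

```text
[571.31525741 171.01639793 127.70598613] 0.21291595022624593 [-0.40739772 -0.22404883 -1.49412162] [[-0.116, 0.993, -0.001], [0.993, 0.116, 0.002], [0.002, -0.001, -1.0]]
(np.float64(571.8852031533579), np.float64(172.48056387401812), 60, 0.107) [0.02 0.01 0.56] [-0.004 -0.002  0.016] n50= 1.4
(np.float64(571.8852031533579), np.float64(172.48056387401812), 32, 0.107) [0.   0.   0.23] [0. 0. 0.] n50= 0.6
```

View pics/w7.png

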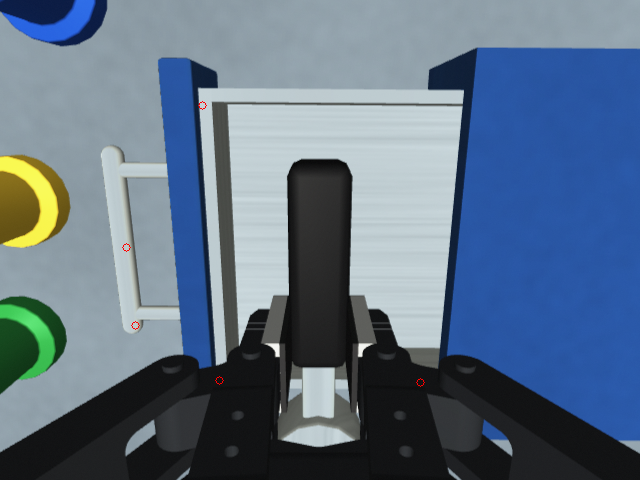

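The gripper is centred over the open drawer. The ratchet points along the drawer's width, with clearance to the slab edge at x≈455 and the front wall at x≈215. Lowering.

{"name": "drive_tool", "arguments": {"series": "0.01 0.01 0.25 0 0 0.02 0;0.01 0.01 0.5 0 0 0.02 0;0.01 0.01 0.65 0 0 0.02 0;0.01 0.01 0.75 0 0 0.02 0;0.01 0.01 0.8 0 0 0.02 0;0.01 0.01 0.8 0 0 0.02 0;0.01 0.01 0.8 0 0 0.02 0"}}

```text
time_s: 19.9
eef_pos: [572.6, 170.6, 32.5]
ee_rot: [-0.0, 0.669, 0.743, 0.0]
force: [-0.1, -0.4, -3.0]
grip_width: 0.212
```

{"name": "drive_tool", "arguments": {"series": "0 0 0.01 0 0 0 0;0 0 0.02 0 0 0 0;0 0 0.025 0 0 0 0;0 0 0.025 0 0 0 0;0 0 0.025 0 0 0 0.3;0 0 0.025 0 0 0 0.4;0 0 0.025 0 0 0 0.45;0 0 0 0 0 0 0.45;0 0 -0.1 0 0 0 0.45;0 0 -0.4 0 0 0 0.45;0 0 -0.8 0 0 0 0.45;0 0 -1 0 0 0 0.45;0 0 -1 0 0 0 0.4"}}

```text
time_s: 21.2
eef_pos: [574.3, 170.8, 157.6]
ee_rot: [0.002, 0.669, 0.743, 0.003]
force: [0.3, 0.7, -0.3]
grip_width: 0.398
```

```bash
python3 - <<'E'
from h import *
P,r,s=pose();print(P,s["time_s"],s["grip_width"],s["force"])
p=eyes.capture("wrist");cv2.imwrite("pics/w8.png",p["frame"][:,:,::-1])
E
```

```text
[574.31508618 170.78445467 157.58702717] 21.2 0.39795383990645156 [ 0.27369814  0.72117982 -0.34878412]
```

View pics/w8.png

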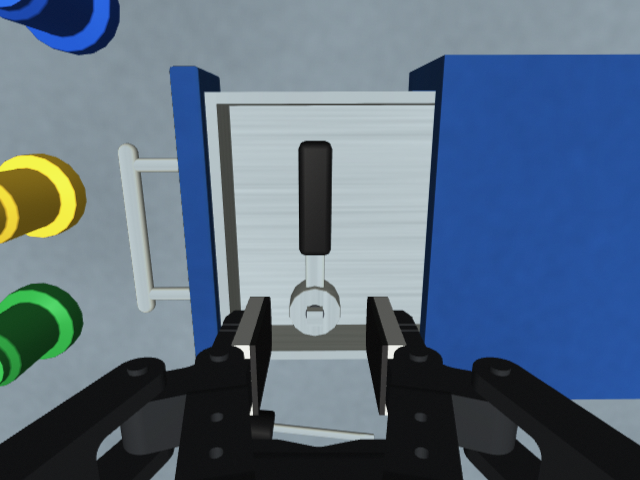

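The ratchet lies flat in the drawer, grip at (315,195) and head at (315,308), clear of the walls. I'll re-pinch the handle and push the drawer shut.

```bash
python3 - <<'E'
from h import *
p=eyes.capture("wrist")
print(at(p,128,152,46),at(p,146,305,46),at(p,136.5,226,46))
plan([(465,161,157,.107),(465,161,60,.107),(465,161,31,.107)])
E
```

```text
[458.9 210.3  46. ] [468.6 115.8  46. ] [463.2 166.9  46. ]
(465, 161, 157, 0.107) [ 0.01 -0.9  -0.03] [ 0.001 -0.002 -0.004] n50= 2.2
(465, 161, 60, 0.107) [0.   0.   0.81] [0. 0. 0.] n50= 1.9
(465, 161, 31, 0.107) [0.   0.   0.24] [0. 0. 0.] n50= 0.6
```

{"name": "drive_tool", "arguments": {"series": "0 -0.4 0 0 0 0 0.28;0 -0.8 0 0 0 0 0.28;0 -0.91 0 0 0 0 0.28;0 -0.91 0 0 0 0 0.28;0 -0.91 0.4 0 0 0 0.28;0 -0.91 0.75 0 0 0 0.28;0 -0.91 0.75 0 0 0 0.28"}}

```text
time_s: 22.0
eef_pos: [461.6, 158.8, 58.4]
ee_rot: [-0.004, 0.669, 0.743, -0.003]
force: [-0.1, -0.0, 0.6]
grip_width: 0.283
```

```bash
python3 - <<'E'
from h import *
print(pose()[0]);plan([(464.3,161,31,.107)])
E
```

```text
[461.57348142 158.75793902  58.36158959]
(464.3, 161, 31, 0.107) [0.02 0.03 0.23] [-0.019 -0.002 -0.005] n50= 0.6
```

{"name": "drive_tool", "arguments": {"series": "0.02 0.03 0 -0.02 0 0 0.28;0.02 0.03 0.12 -0.02 0 0 0.28;0.02 0.03 0.23 -0.02 0 0 0.28;0.02 0.03 0.23 -0.02 0 0 0.28;0.02 0.03 0.23 -0.02 0 0 0;0.02 0.03 0.23 -0.02 0 0 0;0.02 0.03 0.23 -0.02 0 0 0;0.02 0.03 0.23 -0.02 0 0 0"}}

```text
time_s: 22.8
eef_pos: [465.9, 161.7, 32.3]
ee_rot: [0.001, 0.669, 0.743, 0.002]
force: [0.3, -1.0, 7.2]
grip_width: 0.101
```

{"name": "drive_tool", "arguments": {"series": "0 0.12 0 0 0 0 0;0 0.25 0 0 0 0 0;0 0.38 0 0 0 0 0;0 0.5 0 0 0 0 0;0 0.62 0 0 0 0 0;0 0.75 0 0 0 0 0;0 0.87 0 0 0 0 0;0 0.93 0 0 0 0 0;0 0.93 0 0 0 0 0"}}

```text
time_s: 23.7
eef_pos: [577.1, 173.9, 32.5]
ee_rot: [0.001, 0.669, 0.743, 0.002]
force: [1.0, 4.0, -5.6]
grip_width: 0.097
```

{"name": "drive_tool", "arguments": {"series": "0 0.03 0 0 0 0 0;0 0.05 0 0 0 0 0;0 0.06 0 0 0 0 0;0 0.06 0 0 0 0 0"}}

```text
time_s: 24.1
eef_pos: [584.2, 174.6, 32.5]
ee_rot: [0.001, 0.669, 0.743, 0.002]
force: [0.3, 3.0, -5.7]
grip_width: 0.101
```

{"name": "drive_tool", "arguments": {"series": "0 0.02 0 0 0 0 0;0 0.035 0 0 0 0 0;0 0.035 0 0 0 0 0"}}

```text
time_s: 24.4
eef_pos: [584.7, 174.8, 32.3]
ee_rot: [-0.003, 0.669, 0.743, -0.002]
force: [-20.1, -2.2, 8.4]
grip_width: 0.103
```

{"name": "drive_tool", "arguments": {"series": "0 0.02 0 0 0 0 0;0 0.035 0 0 0 0 0;0 0.035 0 0 0 0 0"}}

```text
time_s: 24.7
eef_pos: [584.6, 174.7, 32.3]
ee_rot: [-0.006, 0.669, 0.744, -0.007]
force: [-24.5, -3.9, 11.8]
grip_width: 0.095
```

The drawer reached a hard stop at −20 N, so it's shut. I'll release, rise and check.

{"name": "drive_tool", "arguments": {"series": "0 0 0 0 0 0 0;0 0 0 0 0 0 0.15;0 0 0 0 0 0 0.26;0 0 0 0 0 0 0.26;0 0 -0.3 0 0 0 0.26;0 0 -0.6 0 0 0 0.26;0 0 -1 0 0 0 0.26;0 0 -1 0 0 0 0.26"}}

```text
time_s: 25.5
eef_pos: [590.0, 175.1, 159.5]
ee_rot: [-0.002, 0.669, 0.744, -0.002]
force: [-0.2, 0.3, -1.1]
grip_width: 0.26
```

{"name": "drive_tool", "arguments": {"series": "-0.4 -0.4 -0.2 0 0 0 0.5;-0.8 -0.8 -0.4 0 0 0 0.5;-1 -1 -0.4 0 0 0 0.5;-1 -1 -0.4 0 0 0 0.5;-1 -1 -0.4 0 0 0 0.5"}}

```text
time_s: 26.0
eef_pos: [483.0, 41.0, 209.5]
ee_rot: [-0.001, 0.67, 0.743, -0.002]
force: [0.9, 1.1, 0.7]
grip_width: 0.501
```

```bash
python3 - <<'E'
from h import *
P,r,s=pose();print(P,s["time_s"],s["force"])
p=eyes.capture("top");cv2.imwrite("pics/t9.png",cv2.resize(p["frame"][95:395,100:560,::-1],(800,522),interpolation=cv2.INTER_CUBIC))
E
```

```text
[483.00974788  41.04137932 209.46076069] 26.0 [0.89926139 1.08054482 0.70859767]
```

View pics/t9.png

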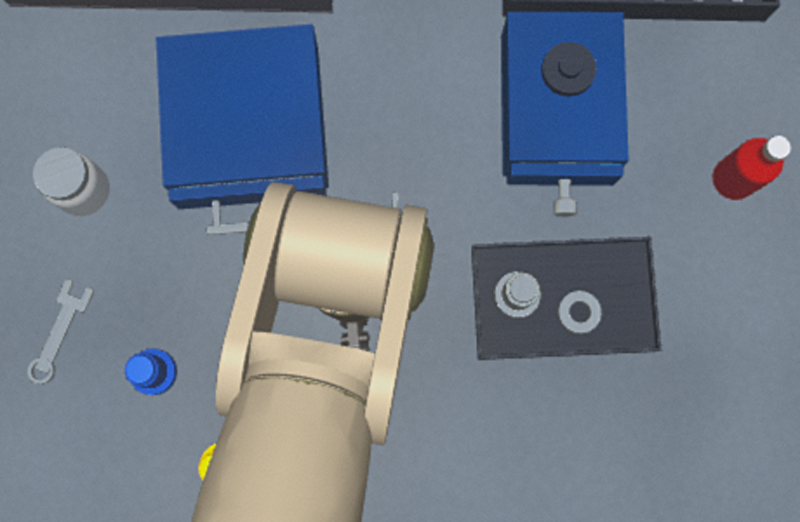

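The wide drawer is flush with its unit and the gap seen earlier is gone. The drum stands at (518,293) in the tray beside the unmoved bearing at (580,312), and the bystanders in view are where they were. I'm handing in.

```bash
python3 -c "
from h import *
print(ctrl.finish_job())"
```

```text
the job is handed in; nothing more can be done
None
```

The job is handed in at about 26 s of the 72 s allowed; `ctrl.finish_job()` gives no verdict.

- **Drum:** I stood the bare-steel drum upright on the tray floor, left of the bearing.
- **Drawer and ratchet:** I pulled the wide drawer out about 0.12 m by its bar, laid the ratchet flat inside it, and pushed it in until it stopped hard at 20–25 N.

**Last checks:**
- **Final top view:** the drawer is flush with its unit and the drum is upright beside the unmoved bearing. The narrow drawer still looks shut, and the wrench, jar, bottle and gear are in place. The gripper was clear of everything.
- **Not visible in that view:** the arm hid most of the screwdriver. I last saw all of it just after placing the drum, and later moves passed well above it. I could not see the ratchet once the drawer was shut; the last close view showed it flat and clear of the walls.
- **Disagreements:** none of the checks failed. My estimates differed from the closer views by only 3–5 mm for the ratchet, the tray corner and the handle.

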